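Pass a plastic offcut through the pedal gauge

TASK

Take the full-height rectangular block from the stock rack and stand it in the loading bed of the pedal gauge, between the pusher and the gate, then let go of it. Then press the gauge's pedal right down to its stop so that the pusher alone drives the block through the gate to the outfeed, and let the pedal come fully up again. Leave the other offcuts and tools where they are, and leave the block standing where the pusher put it.

Things in the scene. Friction and masses are not known exactly. Their poses are not given: they have to be found in the camera images.
- gauge: Pedal gauge, a fixed grey bench machine along its own y. Origin on the bench (z=0) under the middle of the loading bed; +y = push direction, z up. Base 80 mm wide, 18 high, y -155 to 145. Along y: pedal (-298 to -166), grey housing (-155 to -55, 70 wide, 78 high), pusher, bed, gate, outfeed. The bench beside the bed on the -x side (towards the robot) is clear to x -170 mm: set the block down there.
- bed (a point): Centre of the loading bed, 18 mm above the bench; axes as the gauge's. Channel 41 mm wide (x) between steel guides 6 high and 6 thick; 68 long between pusher (y -34) and gate (y 34). The block belongs here, 56 mm length along y, within 6 mm of centre. No finger room at its ends, only at its sides, fingertips above the guides.
- gate (a point): Middle of the gate's foot, on the channel floor, 18 mm above the bench, 39 mm along +y from the bed centre. Dark steel arch 10 mm thick (y), opening 46 wide and 47 high, outer width 70, top 75 mm above the bench. The guides run on through it to the outfeed, which has a 6 mm high end lip 138 mm from the bed centre.
- pusher_face (a point): Foot of the pusher plate's front face (steel, 36 wide, 36 tall, starting 1 mm above the bed). With the pedal up it is 34 mm on the -y side of the bed centre. It is linked to the pedal, 0.25 m per rad, 87.5 mm stroke in all, passing through the gate, and returns with the pedal.
- tread (a point): Middle of the pedal's top face, 105 mm from the hinge, moves with it. Dark ribbed plate 80 x 128 x 8 mm, 27 mm from here to its free end; hinge line along the gauge's x at y -166, z 18. Up, the plate rises 0.35 rad away from the hinge, this point at gauge y -263, z 60; at the stop it is level, this point at y -271, z 24. Ribs stand 1 mm higher. Press straight down here.
- pedal (a joint): Pedal angle in rad: 0 = up (free), grows as it is pressed, 0.35 = down on its stop. A spring returns it: about 3 N to start and 9 to 11 N at the stop when pressed at the tread point.
- rack: Small fixed dark steel rack: base 46 x 140 x 10 mm, four upright dividers (40 long in x, 5 thick, top 44 mm above the bench) across its y axis, making three pockets, 40 mm wide and open at both x ends, centred at y = -45, 0, +45 mm. Origin on the bench under its middle. Each pocket holds one beige offcut, in any order.
- block: The block to gauge: beige plastic, 56 (x) x 36 (y) x 40 mm (z), 90 to 140 g, the only full-height rectangular one in the rack. Origin at the centre of its underside. It stands in a pocket, length along the rack's x, sides shut in by the dividers; its ends stick out 8 mm beyond them, so there it can be taken only by its ends (56 mm), and later only by its sides (36 mm).
- slab: Bystander in the rack: beige slab 56 x 36 x 16 mm, low in its pocket. Origin under its centre.
- rod: Bystander in the rack: beige round rod offcut, diameter 33, 50 mm tall, standing. Origin under its centre.
- offcut: Bystander: flat black plate offcut 60 x 40 x 10 mm lying on the bench. Origin under its centre.
- black_rod: Bystander: black rod offcut, diameter 50, 90 mm tall, standing behind the gauge. Origin under its centre.
- bush: Bystander: beige ring, outer diameter 56, 30 mm high, behind the gauge. Origin under its centre.
- scraper: Bystander: hand scraper with a black handle, 190 mm long, 22 mm high, lying behind the rack. Origin at the front of the handle, on the bench.
- wrench: Bystander: steel wrench lying on the right of the bench.
- sheet: Bystander: green sheet offcut 140 x 100 x 12 mm lying behind the gauge. Origin under its centre.
There are look-alikes about, which are no part of the job. What is shaped like the block but black, red or yellow is not meant.

How it is judged:
By the outcome, as a careful person would: the job done as asked, in the order asked, and still so for the second after the job is handed in, with the robot touching nothing.
It also fails if it takes over 64 s, if anything falls off the work surface, if the arm or the gripper's body presses on something with over 40 N, if the wrist force passes 120 N, or if a joint passes its speed limit or range.

ROBOT

A 6-joint arm with a two-finger parallel gripper is mounted at the origin on the work surface. World frame = base frame: x ahead of the robot, y to its left, z up, the work surface at z = 0. Lengths are in m, angles in rad, forces in N, time in s.
With the tool pointing down it reaches from about 0.25 to 0.775 m from the base axis. Payload 4 kg.
Tool frame: the origin (TCP) lies at the very end of the fingers, on their centre line; the grasp point (between the pads) lies 19 mm behind it (robot.grip_point_offset is the distance from the TCP to the grasp point, in m); z points along the fingers, x is the direction in which the jaws open and shut, and the axes are right-handed (so a half turn about z gives the same grasp; the last joint's range is limited). The gripper opens to 94 mm and grips with 3 to 60 N. Pads are 16 mm wide; open, the fingers measure 119 mm over their backs; the gripper's body (75 mm by 177 mm) begins 78 mm behind the grasp point.
Start: joints at [-1.416, 0.087, 1.371, -0, 1.684, -0.103], TCP at [0.14, -0.532, 0.206] pointing down, gripper open.
Joint ranges: [-3.1, 3.1], [-0.76, 2.03], [0.27, 2.55], [-1.08, 4.22], [0.17, 2.65], [-2.57, 2.57]. Speed limits (rad/s): [2.79, 2.79, 3.14, 3.14, 3.14, 3.14].

INTERFACE

Orientations are given as [roll, pitch, yaw] about the fixed x, y, z axes, in that order (R = Rz(yaw) Ry(pitch) Rx(roll)).
In Python, from bench import robot gives the robot as it stands.
- The arm moves only by the shell command python3 -m inch 'ROWS'. ROWS is text: rows parted by semicolons, each of 5 numbers parted by spaces: the shift along the tool's x, y, z in cm, then the turn about the tool's z in rad, then the closure, from 0 (fully open) to 1 (shut). In form: tx ty tz spin claw; .... A call has 1 to 20 rows; each row is the pose to reach, as a shift and turn from the pose measured when the call began, along the tool's axes at that moment; what a row does not reach only later rows make up. A row lasts 1/12 s, in which the tool goes at most 41.7 mm and 7.16 degrees, less where a joint would pass 70% of its speed; a pose out of reach is approached as far as the arm can. A call with a gripper value outside its range is refused whole. The fingers move at their own pace and stop on an object; the grip force is fixed at half the most. Time passes only in rows, so rows that repeat a pose let the fingers close. It gives the time, the measured TCP pose, the force and the opening at its end, in the units of the state.
- robot.get_obs(): the state, without advancing time (a new reading comes with each control period).
- robot.snapshot(name): name is "side" or "top" or "wrist"; returns (picture, depth): 384x512x3 uint8, blue, green, red; 384x512 float32, m along the optical axis (not along the pixel's ray), 0 where there is no reading.
- robot.camera_info(name): a dict with "K" (3x3 intrinsics, pixels), "extrinsics" (4x4, takes a point from world to camera coordinates); the wrist camera has in their place "mount" (4x4, takes a point from camera to tool coordinates, whose origin is the TCP and whose axes are the tool frame's). Camera axes: x right, y down, z forward; pixel columns grow to the right and rows downward; lengths in m; the calibration is good to about 2 mm. A picture is of the moment at which its call begins: read the wrist's pose just before it. camera_info takes no time and is no camera call.
- robot.close_job(): hands the job in, once; it reports no verdict.
The state is a dict: "time": time; "joint_positions": joint angles; "qvel": joint speeds; "joint_torque": joint torques, N m; "tool_pos": TCP position; "ee_rot": TCP orientation; "wrist_force": force on the tool from outside, world axes, zero at the start; "wrist_torque": the same for the moment, N m; "width": finger opening in m.
Only numpy, scipy, OpenCV 4.12 (cv2) and the standard library are available. Lean on these libraries where they do the work, as an engineer would, in place of code of your own. Each camera call takes 0.05 s, during which the arm holds its last target.

## Working session

There is one attempt and no reset: what is moved stays moved. The work goes in short steps, Python scripts to look and compute and a shell command to move; the robot and the scene stay as the last step left them, time stands still between calls to the robot, and variables do not carry over. Pictures are saved under pics/ and viewed, and the job is handed in when it is done.

```bash
ls; mkdir -p pics
cat > h.py <<'E'
from bench import robot
import numpy as np, cv2
from scipy.spatial.transform import Rotation as R
def tool():
    o=robot.get_obs(); T=np.eye(4); T[:3,:3]=R.from_euler('xyz',o['ee_rot']).as_matrix(); T[:3,3]=o['tool_pos']; return T
def snap(n,f):
    T=tool(); im,d=robot.snapshot(n); ci=robot.camera_info(n)
    cw = T@np.array(ci['mount']) if n=='wrist' else np.linalg.inv(np.array(ci['extrinsics']))
    cv2.imwrite('pics/%s.png'%f,im); np.savez('pics/%s.npz'%f,d=d,K=np.array(ci['K']),cw=cw,im=im)
    return im,d,np.array(ci['K']),cw
def cloud(f):
    z=np.load('pics/%s.npz'%f); d=z['d'];K=z['K'];v,u=np.indices(d.shape)
    p=np.stack([(u-K[0,2])/K[0,0]*d,(v-K[1,2])/K[1,1]*d,d],-1)@z['cw'][:3,:3].T+z['cw'][:3,3]
    p[d==0]=np.nan
    return p,z['im']
def shift(target,yaw=None):
    """tool-axis shift in cm to put TCP at target; spin for desired tool x-axis heading"""
    T=tool(); s=T[:3,:3].T@(np.array(target)-T[:3,3])*100
    print('tool xyz cm',s.round(2))
    if yaw is not None:
        d=T[:3,:3].T@np.array([np.cos(yaw),np.sin(yaw),0]); a=np.arctan2(d[1],d[0]); print('spin',a.round(4),'or',(a+np.pi).round(3),(a-np.pi).round(3))
E
python3 - <<'E'
from h import *
print(robot.get_obs())
for n in('side','top'):
    im,d,K,cw=snap(n,n+'0'); print(n,K,cw.round(3))
E
```

```text
pics
{'time': 0.0, 'joint_positions': array([-1.41611931e+00,  8.79176075e-02,  1.37223763e+00, -1.07318673e-06,
        1.68359473e+00, -1.03119759e-01]), 'qvel': array([5.25473161e-04, 4.40149274e-05, 2.10000885e-03, 8.71817442e-04,
       8.90469030e-04, 5.01800511e-04]), 'joint_torque': array([-7.01636714e-05, -3.40174234e+01, -3.02430475e+01,  7.17695500e-02,
        3.30397754e-02, -1.50019123e-04]), 'tool_pos': array([ 0.14012294, -0.53128593,  0.20433305]), 'ee_rot': array([-3.14137165e+00,  2.14595626e-03, -1.31299943e+00]), 'wrist_force': array([ 0.19343855, -0.18641668, -0.83615969]), 'wrist_torque': array([ 0.0040726 , -0.01097589,  0.06308599]), 'width': 0.09395947132115692}
side [[384.22967611   0.         252.94386278]
 [  0.         384.22967611 188.76272109]
 [  0.           0.           1.        ]] [[-0.781 -0.309  0.543 -0.076]
 [-0.625  0.409 -0.665  0.77 ]
 [-0.017 -0.859 -0.512  0.653]
 [ 0.     0.     0.     1.   ]]
top [[427.35173985   0.         265.65901884]
 [  0.         427.35173985 192.24149319]
 [  0.           0.           1.        ]] [[-0.011 -0.995  0.103  0.433]
 [-1.     0.009 -0.013 -0.011]
 [ 0.012 -0.103 -0.995  1.225]
 [ 0.     0.     0.     1.   ]]
```

View pics/top0.png

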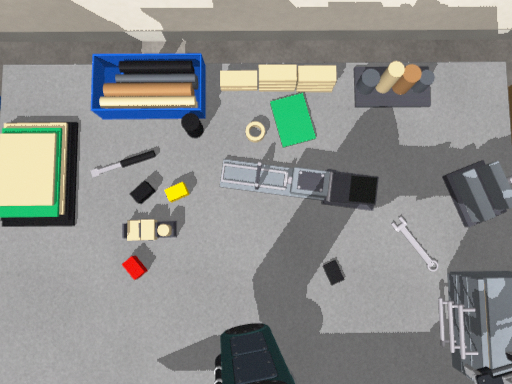

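View pics/side0.png

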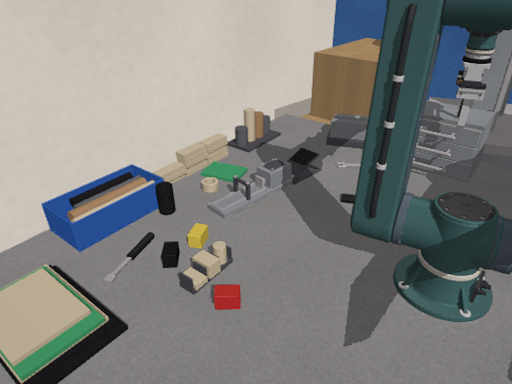

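The top view shows the rack at about (150,230), with the slab or block at 133 and 148 and the rod at 165. The gauge runs from (222,175) to the pedal at (378,190). Next I measure both from depth.

Run:
```python
from h import *
z=cv2.imread('pics/top0.png'); 
a=cv2.resize(z[205:255,110:190],None,fx=6,fy=6,interpolation=cv2.INTER_CUBIC); b=cv2.resize(z[145:220,210:390],None,fx=4,fy=4,interpolation=cv2.INTER_CUBIC)
cv2.imwrite('pics/c1.png',a);cv2.imwrite('pics/c2.png',b)
p,im=cloud('top0')
print('bench',np.nanmedian(p[300:330,150:250,2]))
print('rack heights mm'); print((p[216:244:2,120:182:3,2]*1000).round(0))
print('gauge heights'); print((p[155:212:3,216:384:6,2]*1000).round(0).astype(int))
```

```text
bench -5.4429382066567555e-05
rack heights mm
[[ 2. -7.  1. -4.  5. -3. -2. -1.  1. -6. -1. -2.  1. -0.  1.  1.  3. -3.
  -4.  1. -1.]
 [-1. -3. -1. -4.  0.  4.  2.  1. -3.  1. -2.  3. -1. -3. -2.  2. -0.  1.
  -1.  0. -2.]
 [ 1. -1.  0. -3. 28. 25. 27. 53. 45. 47. 45. 53. 21. -5.  1.  0. -3.  0.
  -1. -4. -0.]
 [ 3. -6.  3. 24. 29. 25. 26. 49. 50. 50. 46. 49. 43.  9. 12.  9.  9. 43.
  24. -3. -1.]
 [-1. 45. 19. 24. 28. 27. 24. 49. 53. 51. 53. 48. 45. 16. 58.  5.  9. 48.
  29.  1. -1.]
 [ 1. 44. 17. 26. 24. 24. 29. 51. 50. 49. 47. 47. 43. 62. 58. 63. 51. 45.
  24. -5. -0.]
 [-2. 43. 21. 20. 22. 25. 24. 52. 49. 52. 50. 53. 43. 59. 59. 59. 60. 19.
  29. -4. -4.]
 [-1. 46. 20. 27. 27. 28. 29. 51. 53. 50. 47. 49. 47. 58. 59. 60. 56. 33.
  28. -1.  3.]
 [ 3. 45. 23. 24. 23. 28. 27. 47. 49. 50. 52. 51. 46. 58. 59. 60. 58. 21.
  27. -2. -1.]
 [-2. 43. 25. 30. 23. 24. 30. 51. 47. 54. 48. 53. 48. 58. 60. 61. 47. 11.
  29. -2.  5.]
 [ 1. 44. 21. 25. 23. 27. 23. 52. 46. 51. 48. 48. 47. 14. 11. 32. 11. 11.
  10.  1. -1.]
 [-1. -1.  7. 25. 29. 21. 25. 51. 52. 49. 48. 46. 22.  1.  0.  3.  2. -3.
 
[... 11138 characters left out ...]
     5
                     5]
 [                   1                   -1                   -1
                    -1                   -4                    4
                     0                    0                   -3
                     2                   -4                    1
                    -4                   -1                    1
                    -1                    3                    4
                     2                    0                    1
                     1                   -3                   -1
                     1                    9                    2
                    -2]]<stdin>:8: RuntimeWarning: invalid value encountered in cast
```

Run:
```python
from h import *
p,im=cloud('top0')
hsv=cv2.cvtColor(im,cv2.COLOR_BGR2HSV)
def rect(mask,name):
    q=p[mask][:,:2]*1000; q=q[~np.isnan(q).any(1)]
    print(name,len(q),cv2.minAreaRect(q.astype(np.float32)),'mean',q.mean(0).round(1))
win=np.zeros(im.shape[:2],bool)
w=win.copy(); w[214:246,118:182]=1
zz=p[...,2]
rect(w&(zz>0.006),'rack all')
rect(w&(zz>0.047)&(zz<0.054),'block?')
rect(w&(zz>0.057),'rod?')
w=win.copy(); w[150:212,216:330]=1
rect(w&(zz>0.014),'gauge base')
w=win.copy(); w[150:212,280:345]=1
rect(w&(zz>0.074)&(zz<.082),'housing')
w=win.copy(); w[150:212,216:290]=1
rect(w&(zz>0.070)&(zz<.08),'gate')
w=win.copy(); w[160:215,325:385]=1
rect(w&(zz>0.02)&(zz<.074),'pedal')
```

```text
rack all 989 ((459.6792907714844, 305.17083740234375), (153.62954711914062, 76.1461181640625), 89.37957763671875) mean [455.7 299.6]
block? 233 ((456.0870666503906, 298.77783203125), (129.60438537597656, 51.81854248046875), 89.33564758300781) mean [455.8 297.4]
rod? 100 ((454.66357421875, 253.27723693847656), (28.99735450744629, 31.130353927612305), 51.16166305541992) mean [454.2 253.7]
gauge base 3060 ((596.1158447265625, -56.56340026855469), (315.0433349609375, 99.98167419433594), 81.0589828491211) mean [591.3 -56.7]
housing 723 ((581.1478881835938, -146.8382110595703), (99.02718353271484, 69.18437957763672), 81.14495086669922) mean [ 581. -148.]
gate 89 ((601.5332641601562, -4.77855110168457), (9.879297256469727, 69.82820129394531), 81.79936218261719) mean [601.1  -4.9]
pedal 1466 ((569.659912109375, -259.28765869140625), (145.16676330566406, 100.52811431884766), 86.76040649414062) mean [ 564.1 -264.1]
```

View pics/c1.png

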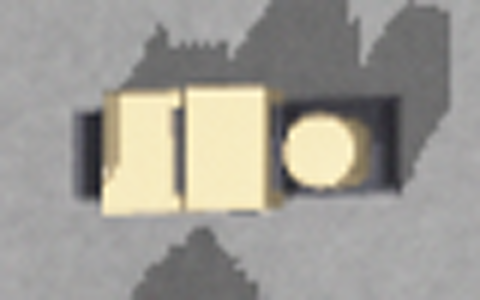

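View pics/c2.png

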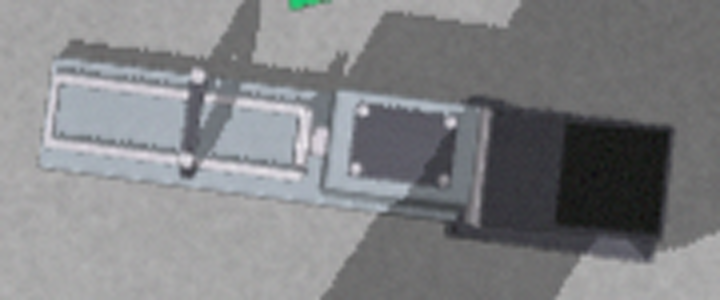

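The block is in the middle pocket: its top is at about 50 mm, the slab's at 26 and the rod's at 60. I'll refine its centre, then go there.

Run:
```python
from h import *
p,im=cloud('top0')
hsv=cv2.cvtColor(im,cv2.COLOR_BGR2HSV)
m=(hsv[...,1]>40)&(hsv[...,1]<200)&(hsv[...,0]>15)&(hsv[...,0]<35)&(hsv[...,2]>190)
w=np.zeros_like(m); w[214:246,141:156]=1
q=p[m&w&(p[...,2]>.044)]; print(len(q),cv2.minAreaRect((q[:,:2]*1000).astype(np.float32)),np.nanmedian(q,0))
shift([0.455,0.297,0.22],0.0)
print(np.array(robot.camera_info('wrist')['mount']).round(3))
```

```text
257 ((456.0760498046875, 298.46856689453125), (52.29258728027344, 34.257484436035156), 0.2737051248550415) [0.45719374 0.29848906 0.04976465]
tool xyz cm [-72.07 -51.56  -1.4 ]
spin -1.313 or 1.829 -4.455
[[ 1.    -0.002 -0.001 -0.001]
 [ 0.002  0.971  0.24  -0.07 ]
 [ 0.    -0.24   0.971 -0.179]
 [ 0.     0.     0.     1.   ]]
```

```bash
python3 -m inch '-36 -26 -1.4 -0.6 0; -36 -26 -1.4 -0.6 0; -36 -26 -1.4 -0.6 0; -36 -26 -1.4 -0.6 0; -36 -26 -1.4 -0.6 0; -36 -26 -1.4 -0.6 0; -36 -26 -1.4 -0.6 0; -36 -26 -1.4 -0.6 0; -36 -26 -1.4 -0.6 0; -72 -51.5 -1.4 -1.313 0; -72 -51.5 -1.4 -1.313 0; -72 -51.5 -1.4 -1.313 0; -72 -51.5 -1.4 -1.313 0; -72 -51.5 -1.4 -1.313 0; -72 -51.5 -1.4 -1.313 0; -72 -51.5 -1.4 -1.313 0; -72 -51.5 -1.4 -1.313 0; -72 -51.5 -1.4 -1.313 0; -72 -51.5 -1.4 -1.313 0; -72 -51.5 -1.4 -1.313 0'
```

```text
time: 1.77
tool_pos: [0.4359, 0.2492, 0.2191]
ee_rot: [-3.14, 0.001, 0.001]
wrist_force: [0.9, -1.4, 0.6]
width: 0.0938
```

```bash
python3 -m inch '1.9 -4.8 0 0 0; 1.9 -4.8 0 0 0; 1.9 -4.8 0 0 0; 1.9 -4.8 0 0 0; 1.9 -4.8 0 0 0'
python3 - <<'E'
from h import *
snap('wrist','w1')
p,im=cloud('w1')
print(tool()[:3,3])
m=(p[...,2]>.044)&(p[...,2]<.055)
print(p[::32,::40,2].round(3))
E
```

```text
time: 2.18
tool_pos: [0.4546, 0.296, 0.2191]
ee_rot: [-3.141, 0.001, -0.0]
wrist_force: [-0.2, -0.0, 0.5]
width: 0.0942
[0.45467804 0.29578747 0.21943432]
[[ 0.001  0.    -0.001  0.     0.001  0.     0.001  0.001 -0.    -0.
   0.001 -0.001  0.   ]
 [ 0.001 -0.001  0.    -0.001  0.001  0.    -0.001  0.001  0.001  0.001
  -0.    -0.     0.001]
 [-0.     0.001 -0.001 -0.     0.001 -0.     0.001  0.    -0.001 -0.001
  -0.    -0.001  0.001]
 [-0.001 -0.     0.001 -0.     0.    -0.002  0.     0.001  0.001  0.001
   0.012 -0.001 -0.001]
 [ 0.001 -0.001 -0.    -0.001  0.001 -0.     0.026  0.    -0.    -0.001
   0.019  0.     0.   ]
 [-0.001  0.    -0.001  0.001 -0.    -0.001  0.024  0.002  0.018 -0.
   0.012  0.     0.   ]
 [-0.     0.     0.001 -0.001 -0.001 -0.    -0.001 -0.     0.001 -0.001
  -0.001  0.     0.011]
 [ 0.002 -0.001  0.     0.    -0.    -0.     0.    -0.     0.04  -0.
   0.     0.001  0.021]
 [ 0.328  0.327  0.328  0.     0.276 -0.001  0.001  0.    -0.002  0.28
   0.001  0.328  0.327]
 [ 0.341  0.341  0.334  0.333  0.334  0.334  0.333  0.333  0.333  0.334
   0.334  0.336  0.34 ]
 [ 0.341  0.341  0.334  0.315  0.     0.001  0.    -0.001 -0.002  0.018
   0.319  0.335  0.34 ]
 [ 0.351  0.35   0.351  0.351  0.351  0.35   0.35   0.35   0.351  0.35
   0.35   0.35   0.351]]
```

View pics/w1.png

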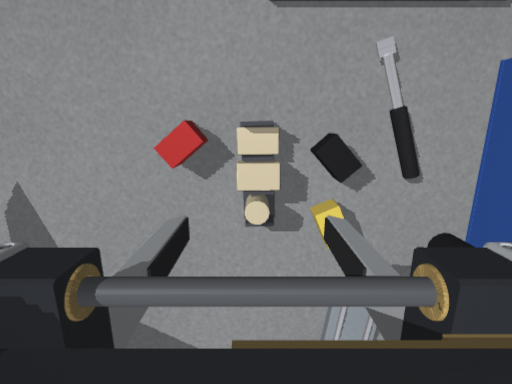

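The wrist view shows the slab at (258,140), the block at (258,176) and the rod at (257,210). The red, black and yellow look-alikes are clear of the rack.

Run:
```python
from h import *
p,im=cloud('w1')
w=np.zeros(p.shape[:2],bool); w[160:195,225:292]=1
m=w&(p[...,2]>.044)&(p[...,2]<.056)
q=p[m]; print(len(q),cv2.minAreaRect((q[:,:2]*1000).astype(np.float32)),np.median(q,0))
w[:]=0; w[118:230,225:292]=1
q=p[w&(p[...,2]>.006)]; print(cv2.minAreaRect((q[:,:2]*1000).astype(np.float32)))
w[:]=0; w[194:230,240:275]=1
q=p[w&(p[...,2]>.055)]; print('rod',cv2.minAreaRect((q[:,:2]*1000).astype(np.float32)))
w[:]=0; w[125:160,225:292]=1
q=p[w&(p[...,2]>.02)&(p[...,2]<.032)]; print('slab',cv2.minAreaRect((q[:,:2]*1000).astype(np.float32)))
w[:]=0; w[195:250,300:360]=1
q=p[w&(p[...,2]>.01)&(p[...,2]<.05)]; print('yellow',cv2.minAreaRect((q[:,:2]*1000).astype(np.float32)))
```

```text
1260 ((456.8019714355469, 300.2823181152344), (54.9724235534668, 45.42943572998047), 0.3097713887691498) [0.45692056 0.30290524 0.0498857 ]
((456.66900634765625, 302.8827819824219), (55.2984733581543, 139.84320068359375), 0.4245760142803192)
rod ((455.4936828613281, 257.8291320800781), (31.239482879638672, 31.65236473083496), 0.8128278851509094)
slab ((456.3504333496094, 345.86981201171875), (55.2984733581543, 37.21309280395508), 0.4245760142803192)
yellow ((561.95703125, 229.19580078125), (36.29267120361328, 55.55864715576172), 23.76105308532715)
```

```bash
python3 -m inch '0.22 -0.5 4 0 0; 0.22 -0.5 8 0 0; 0.22 -0.5 12 0 0; 0.22 -0.5 15 0 0; 0.22 -0.5 17 0 0; 0.22 -0.5 18.5 0 0; 0.22 -0.5 19.5 0 0; 0.22 -0.5 20.3 0 0; 0.22 -0.5 20.3 0 0; 0.22 -0.5 20.3 0 0; 0.22 -0.5 20.3 0 0'
```

```text
time: 3.15
tool_pos: [0.4578, 0.3013, 0.018]
ee_rot: [-3.139, -0.002, -0.001]
wrist_force: [0.2, -0.3, -0.1]
width: 0.0941
```

```bash
python3 -m inch '0 0 0 0 0.5; 0 0 0 0 0.5; 0 0 0 0 0.5; 0 0 0 0 0.5; 0 0 0 0 0.5;0 0 0 0 0.5; 0 0 0 0 0.5; 0 0 0 0 0.5'
```

```text
time: 3.82
tool_pos: [0.4575, 0.3013, 0.018]
ee_rot: [-3.139, -0.001, -0.001]
wrist_force: [-1.4, 0.0, 0.5]
width: 0.0555
```

```bash
python3 -m inch '0 0 -1 0 0.6; 0 0 -2.5 0 0.6; 0 0 -5 0 0.6; 0 0 -8 0 0.6; 0 0 -11 0 0.6; 0 0 -13 0 0.6; 0 0 -13 0 0.6; 0 0 -13 0 0.6; 0 0 -13 0 0.6'
python3 - <<'E'
from h import *
snap('side','s1')
c=cv2.imread('pics/top0.png')
# refine gauge pose from top view
p,im=cloud('top0')
E
```

```text
time: 4.57
tool_pos: [0.4565, 0.3005, 0.1463]
ee_rot: [-3.141, 0.001, -0.001]
wrist_force: [0.3, 0.0, -1.6]
width: 0.0559
```

View pics/s1.png

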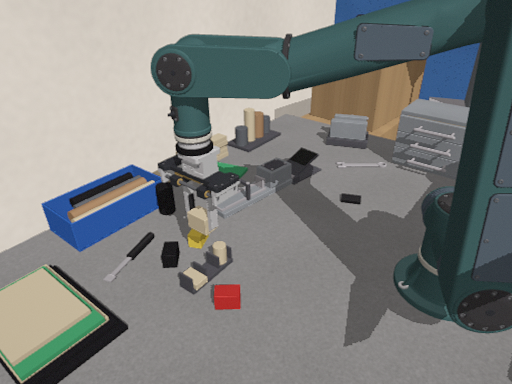

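The block is held at (200,222). The slab and rod are still in the rack.

```bash
python3 -m inch '2.95 32.7 0 1.719 0.6; 2.95 32.7 0 1.719 0.6; 2.95 32.7 0 1.719 0.6; 2.95 32.7 0 1.719 0.6; 2.95 32.7 0 1.719 0.6; 2.95 32.7 0 1.719 0.6; 2.95 32.7 0 1.719 0.6; 2.95 32.7 0 1.719 0.6; 2.95 32.7 0 1.719 0.6; 2.95 32.7 0 1.719 0.6; 2.95 32.7 0 1.719 0.6; 2.95 32.7 0 1.719 0.6; 2.95 32.7 0 1.719 0.6; 2.95 32.7 0 1.719 0.6; 2.95 32.7 0 1.719 0.6; 2.95 32.7 0 1.719 0.6; 2.95 32.7 0 1.719 0.6; 2.95 32.7 0 1.719 0.6'
python3 - <<'E'
from h import *
print(tool().round(4)); snap('wrist','w2')
E
```

```text
time: 6.12
tool_pos: [0.485, -0.0266, 0.1446]
ee_rot: [3.138, -0.0, -1.719]
wrist_force: [-0.1, -1.0, -1.2]
width: 0.0557
[[-1.473e-01 -9.891e-01 -3.900e-03  4.850e-01]
 [-9.891e-01  1.473e-01  4.000e-04 -2.660e-02]
 [ 1.000e-04  3.900e-03 -1.000e+00  1.446e-01]
 [ 0.000e+00  0.000e+00  0.000e+00  1.000e+00]]
```

View pics/w2.png

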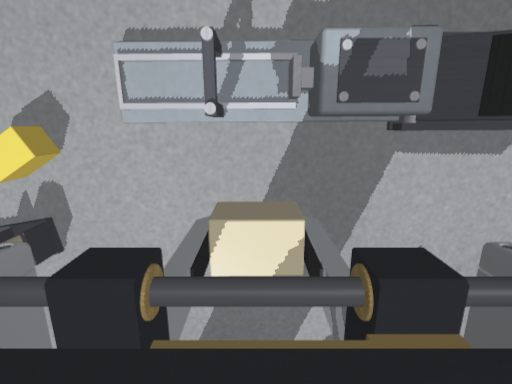

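The wrist view shows the gate arch at (209,70), the pusher plate at (297,75), the bed between them and the housing at (380,70). The block is in the jaws at (257,240). Next I fit the gauge pose.

```bash
python3 - <<'E'
from h import *
p,im=cloud('w2'); Z=p[...,2]
def r(w,lo,hi,n):
    m=np.zeros(Z.shape,bool); m[w[0]:w[1],w[2]:w[3]]=1
    q=p[m&(Z>lo)&(Z<hi)]; 
    c,s,a=cv2.minAreaRect((q[:,:2]*1000).astype(np.float32)); print(n,len(q),np.round(c,1),np.round(s,1),round(a,2),'z',np.median(q[:,2]).round(4)); return q
g=r((20,125,190,225),.068,.082,'gate top')
h=r((15,125,310,445),.074,.084,'housing')
pu=r((45,105,285,320),.048,.062,'pusher')
b=r((30,130,105,330),.012,.030,'base')
# base near edge (line of -x edge)
cs=[]
for c in range(125,320,5):
    col=Z[90:140,c]; i=np.where(col>.012)[0].max()+90
    cs.append(p[i,c,:2]*1000)
cs=np.array(cs); vx,vy,x0,y0=cv2.fitLine(cs.astype(np.float32),cv2.DIST_HUBER,0,.01,.01).ravel(); print('near edge dir',np.degrees(np.arctan2(vy,vx)),x0,y0)
hc=np.array(cv2.minAreaRect((h[:,:2]*1000).astype(np.float32))[0]); gc=np.array(cv2.minAreaRect((g[:,:2]*1000).astype(np.float32))[0])
print('gate-housing',np.linalg.norm(gc-hc),np.degrees(np.arctan2(*(gc-hc)[::-1])))
print('block z',r((205,240,215,300),.1,.2,'block'))
E
python3 - <<'E'
import cv2
z=cv2.imread('pics/w2.png'); cv2.imwrite('pics/c3.png',cv2.resize(z[20:130,110:330],None,fx=3.5,fy=3.5,interpolation=cv2.INTER_CUBIC))
E
```

```text
gate top 1129 [603.1  -2.7] [10.3 70. ] 81.79 z 0.0747
housing 9318 [ 582.2 -144.6] [97.9 68.1] 81.97 z 0.0763
pusher 595 [591.2 -85.4] [21.6 51.3] 81.82 z 0.0548
base 13984 [602.4  -9.2] [224.7  79.9] 81.44 z 0.0182
near edge dir 81.73944 563.09863 -3.883833
gate-housing 143.48285412819203 81.6505604767609
block 2961 [497.  -27.3] [55.  13.6] 81.95 z 0.1761
block z [[ 0.50684482 -0.00143569  0.14809865]
 [ 0.50698454 -0.00226523  0.14897524]
 [ 0.50684938 -0.00289801  0.14884362]
 ...
 [ 0.48729733 -0.04958526  0.17621369]
 [ 0.48753512 -0.05008987  0.17692231]
 [ 0.48764794 -0.05061661  0.1773563 ]]
```

View pics/c3.png

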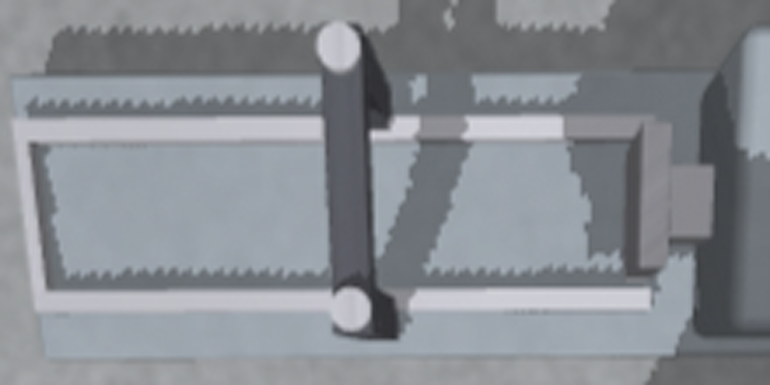

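```bash
python3 -m inch '0 0 4 0 0.6; 0 0 8 0 0.6; 0 0 10.5 0 0.6; 0 0 12 0 0.6; 0 0 12.8 0 0.6; 0 0 13.2 0 0.6; 0 0 13.5 0 0.6; 0 0 13.5 0 0.6; 0 0 13.5 0 0.6; 0 0 13.5 0 0.6'
```

```text
time: 7.0
tool_pos: [0.4858, -0.0268, 0.0113]
ee_rot: [3.141, -0.0, -1.719]
wrist_force: [-0.1, 0.2, -0.8]
width: 0.0559
```

```bash
python3 -m inch '0 0 0.1 0 0.6; 0 0 0.2 0 0.6; 0 0 0.3 0 0.6;0 0 0.35 0 0.6; 0 0 0.35 0 0.6; 0 0 0.35 0 0.6'
```

```text
time: 7.5
tool_pos: [0.4859, -0.0268, 0.008]
ee_rot: [3.141, -0.0, -1.719]
wrist_force: [0.5, 0.6, 0.0]
width: 0.0557
```

```bash
python3 -m inch '0 0 0 0 0.2; 0 0 0 0 0.2; 0 0 0 0 0.2; 0 0 0 0 0; 0 0 0 0 0; 0 0 0 0 0; 0 0 -2 0 0; 0 0 -5 0 0; 0 0 -9 0 0; 0 0 -12 -0.2 0; 0 0 -14 -0.4 0; 0 0 -14 -0.4 0'
python3 - <<'E'
from h import *
print(tool().round(4)); snap('wrist','w3')
p,im=cloud('w3'); Z=p[...,2]
m=np.zeros(Z.shape,bool); m[150:384,130:400]=1
q=p[m&(Z>.034)&(Z<.046)]; print(cv2.minAreaRect((q[:,:2]*1000).astype(np.float32)))
E
```

```text
time: 8.5
tool_pos: [0.4892, -0.0273, 0.1543]
ee_rot: [-3.132, -0.005, -1.338]
wrist_force: [0.7, -0.5, 0.4]
width: 0.0941
[[ 0.2311 -0.9729  0.0108  0.4892]
 [-0.9729 -0.2312 -0.0021 -0.0273]
 [ 0.0045 -0.01   -0.9999  0.1543]
 [ 0.      0.      0.      1.    ]]
((512.8700561523438, -83.88665771484375), (58.856197357177734, 193.3995819091797), 24.22135353088379)
```

View pics/w3.png

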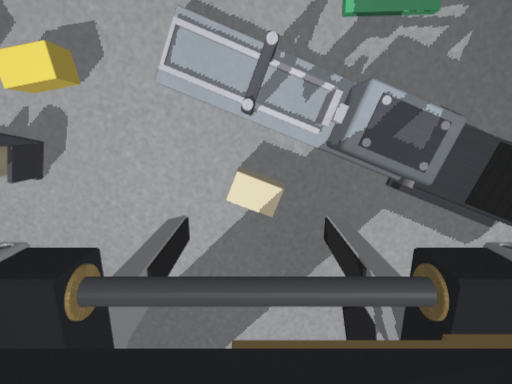

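The block stands on the bench at (255,190). The gauge is in the same image, so I can measure the offset between them.

```bash
python3 - <<'E'
from h import *
p,im=cloud('w3'); Z=p[...,2]
def r(w,lo,hi,n):
    m=np.zeros(Z.shape,bool); m[w[0]:w[1],w[2]:w[3]]=1
    q=p[m&(Z>lo)&(Z<hi)]
    c,s,a=cv2.minAreaRect((q[:,:2]*1000).astype(np.float32)); print(n,len(q),np.round(c,1),np.round(s,1),round(a,2)); return np.array(c)
b=r((165,220,222,290),.036,.044,'block')
g=r((25,120,235,285),.070,.082,'gate')
h=r((75,190,330,470),.073,.084,'housing')
d=(g-h)/np.linalg.norm(g-h); print(np.linalg.norm(g-h),np.degrees(np.arctan2(d[1],d[0])))
a=np.radians(81.75); d=np.array([np.cos(a),np.sin(a)]); n=np.array([d[1],-d[0]])
o=g-39*d; o2=h+105*d; print('origin',o,o2)
for oo in(o,o2): print('block in gauge',(b-oo)@n,(b-oo)@d)
print('origin using block at tcp', np.array([485.9,-26.8])-(b-(o+o2)/2))
E
python3 - <<'E'
from h import *
shift([.4859,-.0268,.12],-0.1466)
E
```

```text
block 1602 [486.4 -25.6] [56.  36.3] 81.63
gate 973 [603.1  -2.5] [10.1 69.9] 81.72
housing 7800 [ 582.3 -144.4] [99.1 68.8] 81.53
143.49031449929262 81.67535839950845
origin [597.50577749 -41.05973149] [597.39393478 -40.52837684]
block in gauge -112.20460901345469 -0.6838943494649884
block in gauge -112.01767825187336 -1.1937016114374752
origin using block at tcp [596.98565936 -41.95803923]
tool xyz cm [-0.08  0.21  3.17]
spin -1.1871 or 1.955 -4.329
```

```bash
python3 -m inch '-0.08 0.2 2 -1.187 0; -0.08 0.2 2 -1.187 0; -0.08 0.2 2 -1.187 0; -0.08 0.2 2 -1.187 0; -0.08 0.2 2 -1.187 0; -0.08 0.2 2 -1.187 0; -0.08 0.2 2 -1.187 0; -0.08 0.2 2 -1.187 0; -0.08 0.2 2 -1.187 0; -0.08 0.2 2 -1.187 0; -0.08 0.2 2 -1.187 0; -0.08 0.2 2 -1.187 0; -0.08 0.2 2 -1.187 0; -0.08 0.2 2 -1.187 0'
python3 - <<'E'
from h import *
shift([.4859,-.0268,.012],-0.145)
E
```

```text
time: 9.72
tool_pos: [0.4858, -0.0267, 0.1314]
ee_rot: [3.141, -0.006, -0.148]
wrist_force: [0.8, -0.1, 0.2]
width: 0.0936
tool xyz cm [-0.06  0.   11.94]
spin -0.0034 or 3.138 -3.145
```

```bash
python3 -m inch '0 0 4 -0.003 0; 0 0 8 -0.003 0; 0 0 10 -0.003 0; 0 0 11 -0.003 0; 0 0 11.6 -0.003 0; 0 0 11.95 -0.003 0; 0 0 11.95 -0.003 0; 0 0 11.95 -0.003 0; 0 0 11.95 -0.003 0'
python3 - <<'E'
from h import *
shift([.4859,-.0268,.012],-0.145)
E
```

```text
time: 10.47
tool_pos: [0.488, -0.0271, 0.0136]
ee_rot: [3.141, -0.01, -0.146]
wrist_force: [-0.7, 1.0, -0.5]
width: 0.0937
tool xyz cm [-0.21 -0.    0.16]
spin -0.0006 or 3.141 -3.142
```

```bash
python3 -m inch '-0.2 0 0.12 0 0; -0.2 0 0.12 0 0; -0.2 0 0.12 0 0; -0.2 0 0.12 0 0; -0.2 0 0.12 0 0.3; -0.2 0 0.12 0 0.5; -0.2 0 0.12 0 0.7; -0.2 0 0.12 0 0.8; -0.2 0 0.12 0 0.8; -0.2 0 0.12 0 0.8;-0.2 0 0.12 0 0.8;-0.2 0 0.12 0 0.8;-0.2 0 0.12 0 0.8'
```

```text
time: 11.55
tool_pos: [0.486, -0.0268, 0.0124]
ee_rot: [3.141, -0.01, -0.146]
wrist_force: [-0.6, -0.6, -0.6]
width: 0.0376
```

```bash
python3 -m inch '0 0 0 0 0.8; 0 0 0 0 0.8; 0 0 0 0 0.8'; python3 -m inch '0 0 -1 0 0.8; 0 0 -3 0 0.8; 0 0 -6 0 0.8; 0 0 -8 0 0.8; 0 0 -8 0 0.8; 0 0 -8 0 0.8; 0 0 -8 0 0.8'
python3 - <<'E'
from h import *
print(tool().round(4))
shift([.597,-.042,.09],-0.145)
E
```

```text
time: 11.8
tool_pos: [0.486, -0.0268, 0.0124]
ee_rot: [3.141, -0.01, -0.146]
wrist_force: [-0.4, 0.3, -0.6]
width: 0.0357
time: 12.38
tool_pos: [0.4843, -0.0265, 0.0911]
ee_rot: [3.141, -0.007, -0.146]
wrist_force: [-0.6, -0.2, -0.8]
width: 0.036
[[ 9.894e-01 -1.450e-01  7.200e-03  4.843e-01]
 [-1.450e-01 -9.894e-01 -1.400e-03 -2.650e-02]
 [ 7.400e-03  3.000e-04 -1.000e+00  9.110e-02]
 [ 0.000e+00  0.000e+00  0.000e+00  1.000e+00]]
tool xyz cm [11.38 -0.1   0.2 ]
spin -0.0005 or 3.141 -3.142
```

```bash
python3 -m inch '2 -0.1 -1 0 0.8; 5 -0.1 -2 0 0.8; 8 -0.1 -2 0 0.8; 10 -0.1 -2 0 0.8; 11 -0.1 -2 0 0.8; 11.4 -0.1 -2 0 0.8; 11.4 -0.1 -2 0 0.8; 11.4 -0.1 -2 0 0.8; 11.4 -0.1 -2 0 0.8; 11.4 -0.1 -2 0 0.8'
python3 - <<'E'
from h import *
print(tool().round(4))
snap('wrist','w4');snap('side','s4')
shift([.597,-.042,.06],-0.145)
z=cv2.imread('pics/s4.png'); cv2.imwrite('pics/s4c.png',cv2.resize(z[120:240,180:340],None,fx=4,fy=4,interpolation=cv2.INTER_CUBIC))
E
```

```text
time: 13.22
tool_pos: [0.5961, -0.0418, 0.1117]
ee_rot: [3.141, -0.006, -0.145]
wrist_force: [0.3, 0.8, -1.5]
width: 0.0361
[[ 9.894e-01 -1.449e-01  6.400e-03  5.961e-01]
 [-1.449e-01 -9.894e-01 -1.300e-03 -4.180e-02]
 [ 6.500e-03  3.000e-04 -1.000e+00  1.117e-01]
 [ 0.000e+00  0.000e+00  0.000e+00  1.000e+00]]
tool xyz cm [0.   0.   5.22]
spin -0.0005 or 3.141 -3.142
```

View pics/w4.png

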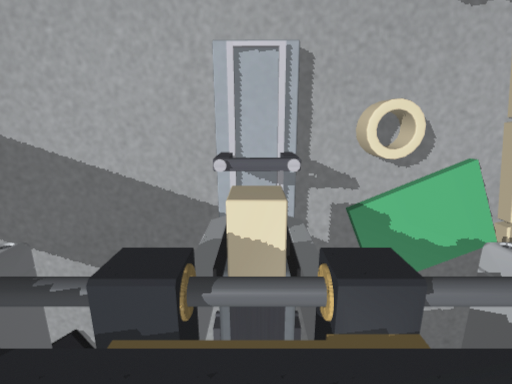

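View pics/s4c.png

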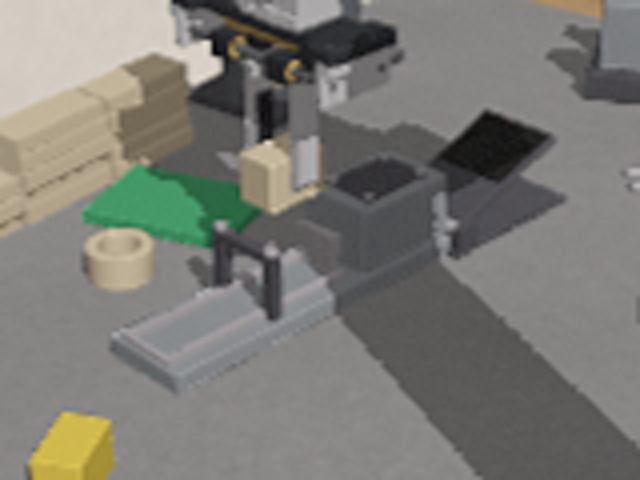

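The block is over the bed and in line with the channel. I'll measure the lateral offset in this view.

Run:
```python
from h import *
p,im=cloud('w4'); Z=p[...,2]
a=np.radians(81.7); d=np.array([np.cos(a),np.sin(a)]); n=np.array([d[1],-d[0]]); o=np.array([597.,-42.])
def r(w,lo,hi,nm):
    m=np.zeros(Z.shape,bool); m[w[0]:w[1],w[2]:w[3]]=1
    q=p[m&(Z>lo)&(Z<hi)]; xy=(q[:,:2]*1000-o)@np.stack([n,d],1)
    print(nm,len(q),np.percentile(xy,[.5,99.5],axis=0).round(1).tolist(),'mid x',np.percentile(xy[:,0],[.5,99.5]).mean().round(2), 'z',np.median(q[:,2]))
    c,s,ang=cv2.minAreaRect((q[:,:2]*1000).astype(np.float32)); print(np.round(s,1),round(ang,2))
r((150,180,205,305),.066,.082,'gate')
r((197,250,215,300),.132,.146,'block top')
r((30,220,205,305),.012,.028,'base+guides')
```

```text
gate 1227 [[-34.6, 35.6], [34.3, 45.6]] mid x -0.15 z 0.07472406948543334
[10.2 69.6] 81.67
block top 3463 [[-24.1, -1.8], [23.4, 29.6]] mid x -0.36 z 0.13930188196585097
[32.1 51.1] 81.1
base+guides 11383 [[-39.5, -17.1], [39.4, 146.1]] mid x -0.02 z 0.0182018048433375
[169.4  80.3] 81.83
```

Run:
```python
from h import *
shift([.597,-.042,.036],-0.145)
```

```text
tool xyz cm [-0.01  0.    7.62]
spin -0.0005 or 3.141 -3.142
```

```bash
python3 -m inch '0 0 2.5 0 0.8; 0 0 5 0 0.8; 0 0 6 0 0.8; 0 0 6.8 0 0.8; 0 0 7.3 0 0.8; 0 0 7.6 0 0.8; 0 0 7.6 0 0.8; 0 0 7.6 0 0.8; 0 0 7.6 0 0.8'
python3 - <<'E'
from h import *
shift([.597,-.042,.030],-0.145)
E
```

```text
time: 14.07
tool_pos: [0.598, -0.0421, 0.0375]
ee_rot: [3.141, -0.01, -0.145]
wrist_force: [-0.2, 0.8, -1.0]
width: 0.0358
tool xyz cm [-0.1   0.    0.75]
spin -0.0005 or 3.141 -3.142
```

```bash
python3 -m inch '-0.1 0 0 0 0.8; -0.1 0 0 0 0.8; -0.1 0 0.1 0 0.8; -0.1 0 0.2 0 0.8; -0.1 0 0.3 0 0.8; -0.1 0 0.4 0 0.8; -0.1 0 0.5 0 0.8; -0.1 0 0.6 0 0.8; -0.1 0 0.65 0 0.8; -0.1 0 0.7 0 0.8; -0.1 0 0.7 0 0.8;-0.1 0 0.7 0 0.8'
python3 - <<'E'
from h import *
shift([.597,-.042,.030],-0.145)
E
```

```text
time: 15.07
tool_pos: [0.5971, -0.042, 0.0305]
ee_rot: [3.141, -0.01, -0.145]
wrist_force: [0.3, -0.0, -1.5]
width: 0.036
tool xyz cm [-0.01  0.    0.05]
spin -0.0005 or 3.141 -3.142
```

```bash
python3 -m inch '0 0 0.05 0 0.8; 0 0 0.05 0 0.8; 0 0 0.05 0 0.3; 0 0 0.05 0 0.3; 0 0 0.05 0 0.3; 0 0 0.05 0 0.3; 0 0 0.05 0 0.3; 0 0 -1 0 0.3; 0 0 -4 0 0.3; 0 0 -8 0 0.3; 0 0 -12 0 0.3; 0 0 -12 0 0.3; 0 0 -12 0 0.3; 0 0 -12 0 0.3'
python3 - <<'E'
from h import *
snap('wrist','w5');snap('side','s5')
z=cv2.imread('pics/s5.png'); cv2.imwrite('pics/s5c.png',cv2.resize(z[120:240,180:340],None,fx=4,fy=4,interpolation=cv2.INTER_CUBIC))
E
```

```text
time: 16.23
tool_pos: [0.5959, -0.0418, 0.1508]
ee_rot: [3.141, -0.01, -0.145]
wrist_force: [-0.5, -0.0, -0.8]
width: 0.0661
```

View pics/w5.png

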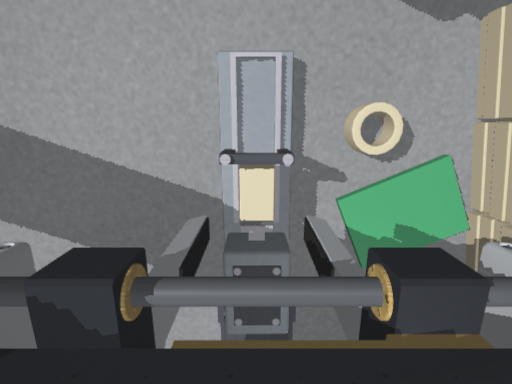

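View pics/s5c.png

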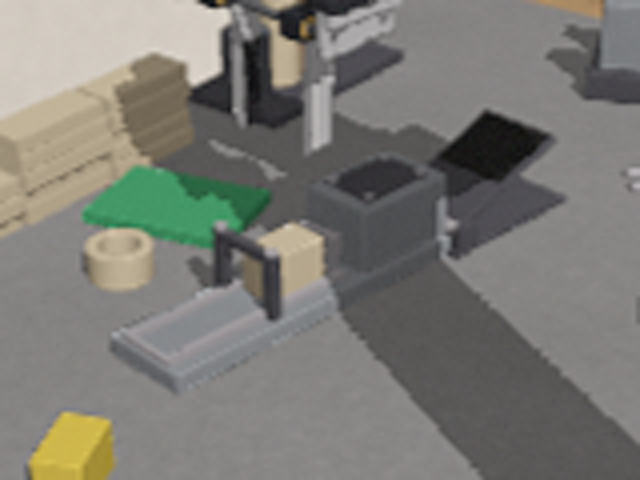

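The block is seated in the bed at (257,195), between the pusher and the gate.

Run:
```python
from h import *
p,im=cloud('w5'); Z=p[...,2]
a=np.radians(81.7); d=np.array([np.cos(a),np.sin(a)]); n=np.array([d[1],-d[0]]); o=np.array([597.,-42.])
m=np.zeros(Z.shape,bool); m[160:235,230:285]=1
hsv=cv2.cvtColor(im,cv2.COLOR_BGR2HSV)
q=p[m&(Z>.053)&(Z<.064)&(hsv[...,1]>60)]; xy=(q[:,:2]*1000-o)@np.stack([n,d],1)
print(len(q),np.percentile(xy,[.5,99.5],axis=0).round(1),np.median(q[:,2]),cv2.minAreaRect((q[:,:2]*1000).astype(np.float32)))
shift([.5584,-.3062,.11],-0.145)
```

```text
Traceback (most recent call last):
IndexError: index -1 is out of bounds for axis 0 with size 0
```

Run:
```python
from h import *
p,im=cloud('w5'); Z=p[...,2]
a=np.radians(81.7); d=np.array([np.cos(a),np.sin(a)]); n=np.array([d[1],-d[0]]); o=np.array([597.,-42.])
hsv=cv2.cvtColor(im,cv2.COLOR_BGR2HSV); print(hsv[195,257],p[195,257],Z[165:235:5,257].round(3))
m=np.zeros(Z.shape,bool); m[165:235,230:285]=1
q=p[m&(hsv[...,1]>50)&(Z<.1)&(Z>.05)]; print(len(q))
if len(q):
  xy=(q[:,:2]*1000-o)@np.stack([n,d],1)
  print(np.percentile(xy,[.5,99.5],axis=0).round(1),np.median(q[:,2]),cv2.minAreaRect((q[:,:2]*1000).astype(np.float32)))
shift([.5584,-.3062,.11],-0.145)
```

```text
[ 24  45 223] [ 0.59787134 -0.04122676  0.05741466] [0.043 0.059 0.058 0.059 0.057 0.059 0.057 0.057 0.059 0.059 0.059 0.04
 0.055 0.056]
42
[[-16.9 -25.1]
 [ 17.2  29.1]] 0.057885029614332784 ((597.5516357421875, -40.1345100402832), (54.57792663574219, 33.90044021606445), 80.75143432617188)
tool xyz cm [ 0.21 26.71  3.85]
spin -0.0005 or 3.141 -3.142
```

The block's top is at 58 mm, so it is seated, and it is about 2 mm off centre. Now to the pedal.

```bash
python3 -m inch '0.2 3 0 0 0.3; 0.2 7 0 0 0.6; 0.2 11 0 0 1; 0.2 15 0 0 1; 0.2 19 1 0 1; 0.2 23 2 0 1; 0.2 25.5 3 0 1; 0.2 26.7 3.8 0 1; 0.2 26.7 3.8 0 1; 0.2 26.7 3.8 0 1; 0.2 26.7 3.8 0 1;0.2 26.7 3.8 0 1'
python3 - <<'E'
from h import *
snap('side','s6')
z=cv2.imread('pics/s6.png'); cv2.imwrite('pics/s6c.png',cv2.resize(z[110:230,200:360],None,fx=4,fy=4,interpolation=cv2.INTER_CUBIC))
shift([.5584,-.3062,.07],-0.145)
E
```

```text
time: 17.33
tool_pos: [0.5592, -0.3043, 0.1114]
ee_rot: [3.141, -0.007, -0.143]
wrist_force: [-0.1, 0.4, 0.5]
width: 0.0006
tool xyz cm [-0.09  0.18  4.16]
spin 0.002 or 3.144 -3.14
```

View pics/s6c.png

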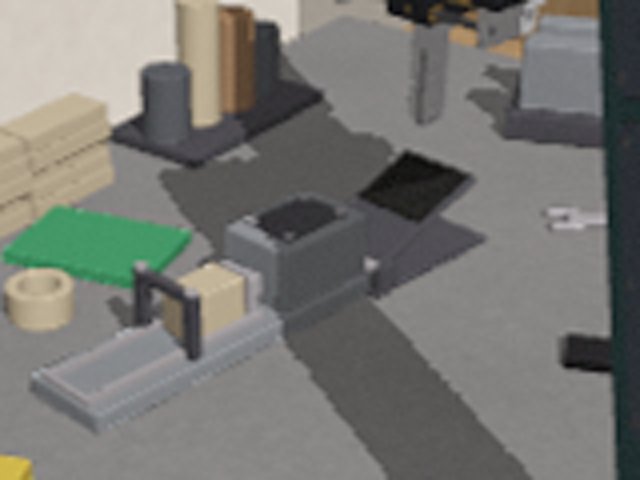

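```bash
python3 -m inch '-0.1 0.18 1.5 0 1; -0.1 0.18 3 0 1; -0.1 0.18 3.8 0 1; -0.1 0.18 4.15 0 1; -0.1 0.18 4.15 0 1; -0.1 0.18 4.15 0 1;  -0.1 0.18 4.4 0 1; -0.1 0.18 4.6 0 1; -0.1 0.18 4.8 0 1;-0.1 0.18 4.9 0 1; -0.1 0.18 5 0 1; -0.1 0.18 5.1 0 1; -0.1 0.18 5.2 0 1; -0.1 0.18 5.3 0 1; -0.1 0.18 5.3 0 1; -0.1 0.18 5.3 0 1'
python3 - <<'E'
from h import *
shift([.5584,-.3062,.024],-0.145)
snap('side','s7')
z=cv2.imread('pics/s7.png'); cv2.imwrite('pics/s7c.png',cv2.resize(z[110:230,200:360],None,fx=4,fy=4,interpolation=cv2.INTER_CUBIC))
E
```

```text
time: 18.72
tool_pos: [0.5589, -0.3073, 0.0599]
ee_rot: [3.139, -0.01, -0.143]
wrist_force: [-1.4, -1.8, 4.8]
width: 0.0005
tool xyz cm [-0.1  -0.11  3.59]
spin 0.0017 or 3.143 -3.14
```

View pics/s7c.png

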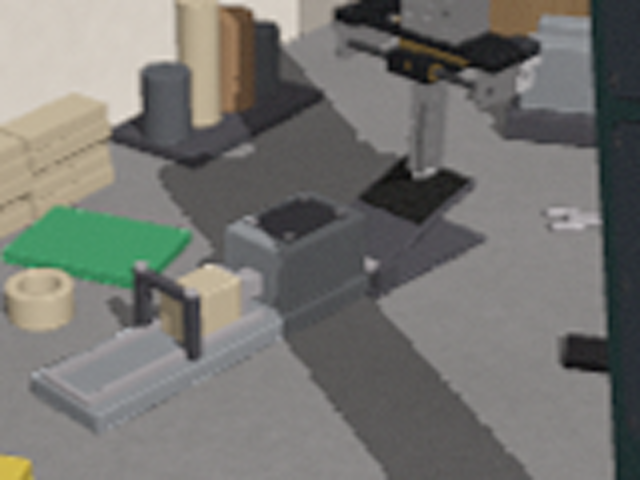

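The pedal is in contact at about 5 N. I keep pressing slowly.

```bash
python3 -m inch '0 0 0.2 0 1; 0 0 0.4 0 1; 0 0 0.6 0 1; 0 0 0.75 0 1; -0.02 0 0.9 0 1; -0.02 0 1.05 0 1; -0.02 0 1.2 0 1; -0.03 0 1.35 0 1; -0.03 0 1.5 0 1; -0.04 0 1.65 0 1; -0.05 0 1.8 0 1; -0.05 0 1.95 0 1; -0.05 0 2.1 0 1; -0.05 0 2.25 0 1; -0.05 0 2.4 0 1;-0.05 0 2.5 0 1; -0.05 0 2.5 0 1'
python3 - <<'E'
from h import *
shift([.5584,-.3062,.024],-0.145)
E
```

```text
time: 20.18
tool_pos: [0.5594, -0.3108, 0.0377]
ee_rot: [3.132, -0.014, -0.144]
wrist_force: [-1.2, -4.5, 8.4]
width: 0.0006
tool xyz cm [-0.18 -0.46  1.36]
spin 0.0007 or 3.142 -3.141
```

```bash
python3 -m inch '0 0 0.2 0 1; 0 0 0.35 0 1; -0.03 -0.05 0.5 0 1; -0.05 -0.1 0.65 0 1; -0.05 -0.1 0.8 0 1; -0.05 -0.1 0.95 0 1; -0.05 -0.1 1.1 0 1; -0.05 -0.1 1.25 0 1; -0.05 -0.1 1.35 0 1; -0.05 -0.1 1.45 0 1; -0.05 -0.1 1.45 0 1;-0.05 -0.1 1.45 0 1'
python3 - <<'E'
from h import *
shift([.5584,-.3062,.024],-0.145)
snap('side','s8')
z=cv2.imread('pics/s8.png'); cv2.imwrite('pics/s8c.png',cv2.resize(z[110:230,200:360],None,fx=4,fy=4,interpolation=cv2.INTER_CUBIC))
E
```

```text
time: 21.18
tool_pos: [0.5592, -0.3124, 0.0259]
ee_rot: [3.128, -0.016, -0.145]
wrist_force: [-2.8, -3.4, 9.1]
width: 0.0004
tool xyz cm [-0.17 -0.61  0.18]
spin 0.0 or 3.142 -3.142
```

View pics/s8c.png

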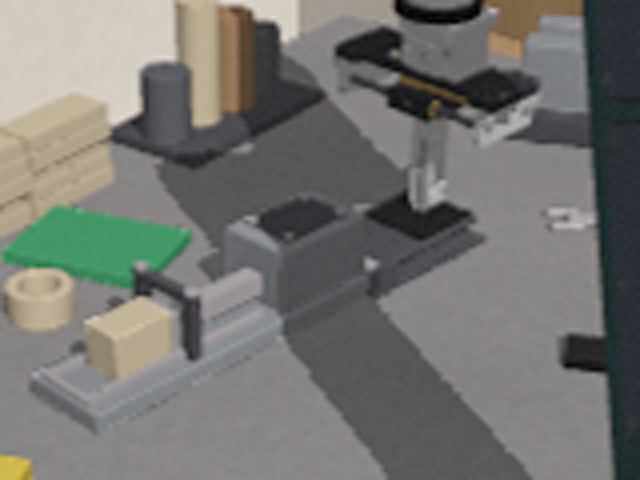

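The block is through the gate. I press on until the force jumps at the stop.

```bash
python3 -m inch '-0.03 -0.05 0.1 0 1; -0.03 -0.05 0.2 0 1; -0.03 -0.05 0.3 0 1; -0.03 -0.05 0.35 0 1; -0.03 -0.05 0.35 0 1; -0.03 -0.05 0.35 0 1'
```

```text
time: 21.73
tool_pos: [0.5592, -0.3126, 0.0247]
ee_rot: [3.126, -0.017, -0.145]
wrist_force: [-3.0, -0.3, 10.7]
width: 0.0004
```

```bash
python3 -m inch '-0.03 -0.03 0.1 0 1; -0.03 -0.03 0.2 0 1; -0.03 -0.03 0.3 0 1; -0.03 -0.03 0.4 0 1; -0.03 -0.03 0.5 0 1; -0.03 -0.03 0.5 0 1; -0.03 -0.03 0.5 0 1'
```

```text
time: 22.32
tool_pos: [0.5592, -0.3126, 0.0242]
ee_rot: [3.125, -0.018, -0.145]
wrist_force: [-5.4, 3.1, 16.7]
width: 0.0006
```

```bash
python3 -m inch '0 0 0.2 0 1; 0 0 0.4 0 1; 0 0 0.6 0 1; 0 0 0.6 0 1; 0 0 0.6 0 1'
python3 - <<'E'
from h import *
p,im=(snap('side','s9'),cloud('s9'))[1]; Z=p[...,2]
a=np.radians(81.7); d=np.array([np.cos(a),np.sin(a)]); n=np.array([d[1],-d[0]]); o=np.array([597.,-42.])
xy=(p[...,:2]*1000-o)@np.stack([n,d],1)
m=(abs(xy[...,0])<35)&(xy[...,1]<-175)&(xy[...,1]>-300)&(Z<.09)
for lo in range(-300,-170,20):
    k=m&(xy[...,1]>=lo)&(xy[...,1]<lo+20); print(lo,k.sum(),np.median(Z[k]).round(4))
E
```

```text
time: 22.73
tool_pos: [0.5592, -0.3127, 0.0241]
ee_rot: [3.125, -0.019, -0.145]
wrist_force: [-10.1, 4.8, 23.0]
width: 0.0006
-300 29 0.0232
-280 167 0.0482
-260 65 0.0235
-240 68 0.0229
-220 44 0.0211
-200 29 0.0217
-180 7 0.0216
```

The plate is level at 22–23 mm and the force has jumped to 23 N without movement, so the pedal is on its stop. Now I let it rise.

```bash
python3 -m inch '0 0 -0.3 0 1; 0 0 -0.6 0 1; 0 0 -0.9 0 1; 0 0 -1.2 0 1; 0 0 -1.5 0 1; 0 0 -1.8 0 1; 0 0 -2.1 0 1; 0 0 -2.5 0 1; 0 0 -2.9 0 1; 0 0 -3.3 0 1; 0 0 -3.7 0 1; 0 0 -4.2 0 1; 0 0 -5 0 1; 0 0 -7 0 1; 0 0 -10 0 1; 0 0 -13 0 1; 0 0 -16 0 1; 0 0 -16 0 1; 0 0 -16 0 1'
python3 - <<'E'
from h import *
snap('side','s10'); snap('top','t10'); snap('wrist','w10')
p,im=cloud('s10'); Z=p[...,2]
a=np.radians(81.7); d=np.array([np.cos(a),np.sin(a)]); n=np.array([d[1],-d[0]]); o=np.array([597.,-42.])
xy=(p[...,:2]*1000-o)@np.stack([n,d],1)
m=(abs(xy[...,0])<35)&(Z<.09)
for lo in range(-300,-170,20):
    k=m&(xy[...,1]>=lo)&(xy[...,1]<lo+20); print(lo,k.sum(),np.median(Z[k]).round(4))
p,im=cloud('t10');Z=p[...,2]; xy=(p[...,:2]*1000-o)@np.stack([n,d],1)
k=(abs(xy[...,0])<30)&(xy[...,1]>46)&(xy[...,1]<150)&(Z>.05); print('block',np.percentile(xy[k],[2,98],axis=0).round(1),np.median(Z[k]))
k=(abs(xy[...,0])<15)&(xy[...,1]>-50)&(xy[...,1]<30)&(Z>.045); print('pusher y',np.percentile(xy[k],[2,98],axis=0).round(1))
z=cv2.imread('pics/s10.png'); cv2.imwrite('pics/s10c.png',cv2.resize(z[110:230,200:360],None,fx=4,fy=4,interpolation=cv2.INTER_CUBIC))
E
```

```text
time: 24.37
tool_pos: [0.5574, -0.311, 0.1872]
ee_rot: [3.121, -0.024, -0.145]
wrist_force: [0.8, 0.0, -0.4]
width: 0.0007
-300 44 0.0057
-280 103 0.0613
-260 94 0.0545
-240 94 0.0467
-220 90 0.0382
-200 43 0.0302
-180 25 0.0235
block [[-18.4  52.8]
 [ 16.7 106.4]] 0.05794244511568891
pusher y [[-14.3 -49.5]
 [ 13.9 -35.7]]
```

View pics/s10c.png

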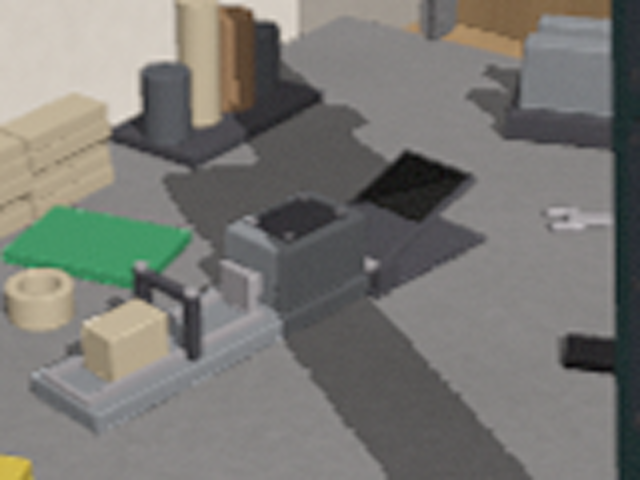

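View pics/t10.png

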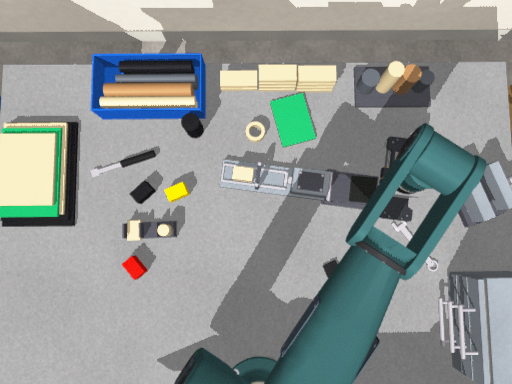

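The block stands on the outfeed with its rear face at y ≈ 53 mm, and the full stroke predicts 53.5. The pusher is back, the pedal is up at its original slope, and the arm is clear.

```bash
python3 -m inch '0 0 0 0 1; 0 0 0 0 1; 0 0 0 0 1'; python3 -c "
from bench import robot; print(robot.close_job())"
```

```text
time: 24.77
tool_pos: [0.555, -0.3091, 0.1798]
ee_rot: [3.127, -0.013, -0.145]
wrist_force: [-0.4, -0.1, -0.4]
width: 0.0003
the job is handed in; nothing more can be done
None
```

The block went through the gauge as asked, and I handed the job in at about 25 s of the 64 s allowed. I took it from the rack's middle pocket by its ends and set it down beside the gauge. There I re-gripped it by its sides, stood it in the bed and let go. Then I pressed the pedal to its stop with the closed fingers and let it come up slowly.

**Last checks:**
- **In the bed:** before the push, the block's top was at 58 mm, so it was fully seated. It was about 2 mm off the bed centre.
- **At the stop:** the pedal plate measured level at 22–23 mm. The force rose from about 9 to 23 N with almost no further movement.
- **Afterwards:** the block stands on the outfeed with its top at 58 mm. Its rear face is at y ≈ 53 mm, and a full stroke predicts 53.5 mm. The pedal is back up at its original slope and the pusher is back at y ≈ -35 mm.
- **Other objects:** in the last top view the slab, rod and look-alikes look unmoved. The wrench and the black offcut are partly or wholly hidden by the arm there, but in the side view they look unmoved. The arm was touching nothing.

**Disagreements:** the top and wrist cameras differed by 1–2 mm on the gauge's position. I settled this by measuring the gauge against the block after I had set it down at a known place. While pressing, the fingertip slid about 5 mm along the tread, which made no difference to the result.

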